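# Put away the inspected key safes

## Robot

A 6-joint arm with a two-finger parallel gripper is mounted at the origin on the work surface. World frame = base frame: x ahead of the robot, y to its left, z up, the work surface at z = 0. Lengths are in m, angles in rad, forces in N, time in s.
With the tool pointing down it reaches from about 0.25 to 0.775 m from the base axis. Payload 4 kg.
Tool frame: the origin (TCP) lies between the finger pads, 19 mm behind the fingertips; this is the grasp point; z points along the fingers, y is the line along which they close (so a half turn about z gives the same grasp; the last joint's range is limited). The gripper opens to 85 mm and grips with 20 to 120 N. Pads are 22 mm wide; open, the fingers measure 114 mm over their backs; the gripper's body (76 mm by 85 mm) begins 54 mm behind the grasp point. The pads swing forward as they close: fully open they stand 13 mm farther back than shut.
Start: joints at [1.105, 0.087, 1.371, -0, 1.684, -0.103], TCP at [0.195, 0.514, 0.25] pointing down, gripper open.
Joint ranges: [-3.1, 3.1], [-0.76, 2.03], [0.27, 2.55], [-1.08, 4.22], [0.17, 2.65], [-2.57, 2.57]. Speed limits (rad/s): [2.79, 2.79, 3.14, 3.14, 3.14, 3.14].

## Interface

Orientations are given as a rotation vector (axis times angle).
In Python, from bench import get_obs, capture, camera_model, sign_off, outline_of gives the robot as it stands. The module is installed in compiled form; this text tells all that it offers.
- The arm moves only by the tool move_arm, never from a script. Its argument "motion" is a list of rows, each a list of 4 numbers: the shift along the world's x, y, z each as a share of 0.075 m, from -1 to 1, then the turn about the world's z as a share of 90 degrees, from -1 to 1. In form: [[x, y, z, roll], ...]. A call has 1 to 12 rows; each row shifts and turns the commanded pose from where the row before left it; what a row does not reach is not made up. A row lasts 1/8 s, in which the tool goes at most 62.5 mm and 10.7 degrees, less where a joint would pass 70% of its speed; a pose out of reach is approached as far as the arm can. A call with a number of a shift or a turn outside -1 to 1 is refused whole. A call with a gripper value outside its range is refused whole. "gripper" is the opening, from -1 (shut) to 1 (fully open), set as the call begins (left out, the last holds). The fingers move at their own pace and stop on an object; "grip_force" is the grip in N (left out, the last holds). Time passes only in rows, so rows that do not move let the fingers close. It gives the time, the measured TCP pose, the force, the opening and the grip force at its end, in the units of the state.
- get_obs(): the state, without advancing time (a new reading comes with each control period).
- capture(name): name is "scene" or "side" or "wrist"; returns the picture (400x640x3 uint8, red, green, blue); there is no depth.
- camera_model(name): a dict with "K" (3x3 intrinsics, pixels), "position" and "rotation" of the camera in the world; the wrist camera has in their place "mount" (4x4, takes a point from camera to tool coordinates, whose origin is the TCP and whose axes are the flange's). Camera axes: x right, y down, z forward; pixel columns grow to the right and rows downward; lengths in m; the calibration is good to about 2 mm. A picture is of the moment at which its call begins: read the wrist's pose just before it. camera_model takes no time and is no camera call.
- sign_off(): hands the job in; it is judged then, once.
Trained networks look in the newest picture that a camera, given by its name, has taken for a name from the list of things; names that differ only in an ending like _2 or _b are one class to them, and where a whole thing is asked for, a point or a joint stands for the part that bears it (a point fixed in the world has none). Each returns a list of dicts, best first, with "score" (0 to 1); they miss things now and then, are a little off and sometimes report something else, mostly with a low value. They report only what shows in the picture. A call takes as long as a camera call.
- outline_of(camera, label): "pixels" (400x640 bool, what is visible of it) and "box" ([left, top, width, height] in pixels, round what is visible of it).
The state is a dict: "time_s": time; "qpos": joint angles; "qd": joint speeds; "joint_torque": joint torques, N m; "eef_pos": TCP position; "ee_rot": TCP orientation; "ft_force": force on the tool from outside, world axes, zero at the start; "ft_torque": the same for the moment, N m; "finger_gap": finger opening in m; "grip_force": force on a finger pad.
Only numpy, scipy, OpenCV 4.12 (cv2) and the standard library are available. Lean on these libraries where they do the work, as an engineer would, in place of code of your own. Each camera call takes 0.05 s, during which the arm holds its last target. There are 200 camera calls.

## Task

Put away the inspected key safes: hang every green-tagged one by its shackle on a free peg of the peg rail, one to a peg, and stand every red-tagged one upright in the red-fronted reject drawer. Then push the drawer fully shut. Leave the door lever, the porcelain knob and the hex driver where they lie.

Things in the scene. Friction and masses are not known exactly. Their poses are not given: they have to be found in the camera images.
- green_1: Key safe, GREEN tag (patches on top and one face), may be absent: dark box 52 (x) x 64 (y) x 44 mm high, 0.35 kg, stands upright; rigid steel shackle on top as handle, in its y-z plane: 9 mm rod, legs 55 mm over the outside, straight to 72 mm, then arch to 99.5 mm. Origin: underside centre, z up. Grip the legs from outside along y, TCP 68 mm above origin.
- green_2: Key safe, GREEN tag (patches on top and one face), may be absent: dark box 52 (x) x 64 (y) x 44 mm high, 0.35 kg, stands upright; rigid steel shackle on top as handle, in its y-z plane: 9 mm rod, legs 55 mm over the outside, straight to 72 mm, then arch to 99.5 mm. Origin: underside centre, z up. Grip the legs from outside along y, TCP 68 mm above origin.
- green_3: Key safe, GREEN tag (patches on top and one face), may be absent: dark box 52 (x) x 64 (y) x 44 mm high, 0.35 kg, stands upright; rigid steel shackle on top as handle, in its y-z plane: 9 mm rod, legs 55 mm over the outside, straight to 72 mm, then arch to 99.5 mm. Origin: underside centre, z up. Grip the legs from outside along y, TCP 68 mm above origin.
- red_1: Key safe, RED tag (patches on top and one face), may be absent: dark box 52 (x) x 64 (y) x 44 mm high, 0.35 kg, stands upright; rigid steel shackle on top as handle, in its y-z plane: 9 mm rod, legs 55 mm over the outside, straight to 72 mm, then arch to 99.5 mm. Origin: underside centre, z up. Grip the legs from outside along y, TCP 68 mm above origin.
- red_2: Key safe, RED tag (patches on top and one face), may be absent: dark box 52 (x) x 64 (y) x 44 mm high, 0.35 kg, stands upright; rigid steel shackle on top as handle, in its y-z plane: 9 mm rod, legs 55 mm over the outside, straight to 72 mm, then arch to 99.5 mm. Origin: underside centre, z up. Grip the legs from outside along y, TCP 68 mm above origin.
- green_1_eye (a point): Middle of the underside of this key safe's shackle arch, 90.5 mm above its origin: what rests on the peg when hung. The open window below it is 46 mm high and 37 mm wide.
- green_2_eye (a point): Middle of the underside of this key safe's shackle arch, 90.5 mm above its origin: what rests on the peg when hung. The open window below it is 46 mm high and 37 mm wide.
- green_3_eye (a point): Middle of the underside of this key safe's shackle arch, 90.5 mm above its origin: what rests on the peg when hung. The open window below it is 46 mm high and 37 mm wide.
- peg_rail: Fixed peg rail: board 440 mm long (y), 50 high, top 225 mm above the bench, on two end uprights. Origin on the bench under the middle of its front face; -x points out of the board to the robot. 4 pegs 110 mm apart stick out 87 mm along -x, rising 8 deg: 14 mm thick, 21 mm knob on the last 10 mm. The +y end peg holds a fixed brass ring of blanks; the other 3 are free.
- peg_1 (a point): Free peg 1 of 3 (counted from the -y end): the point on the peg's centre line 42 mm out from the board, 200 mm above the bench. Its axes are those of the rail.
- peg_2 (a point): Free peg 2 of 3 (counted from the -y end): the point on the peg's centre line 42 mm out from the board, 200 mm above the bench. Its axes are those of the rail.
- peg_3 (a point): Free peg 3 of 3 (counted from the -y end): the point on the peg's centre line 42 mm out from the board, 200 mm above the bench. Its axes are those of the rail.
- reject_cabinet: Grey steel cabinet, 210 deep (x) x 250 wide (y) x 148 mm high, fixed to the bench, with one red-fronted drawer that slides out along the cabinet's own -x, towards the robot. Origin: centre of the underside.
- reject_drawer (a joint): How far the drawer is out, m: 0 fully shut, 0.17 fully out. It starts partly out. It slides with about 1.5 N of friction and stays where it is left.
- drawer_in (a point): Centre of the drawer's inner floor, moving with it: 178 mm long (x) x 210 wide (y), 18 mm above the bench; side walls 39 mm high, red front's top 128 mm above the bench. Axes as the cabinet's. Fully out, it lies 75 mm in front of the cabinet top's edge. Key safes fit inside upright with the drawer shut.
- drawer_handle (a point): Middle of the drawer's steel bar handle, moving with it: bar 10 mm thick, 120 mm long along y, 45 mm out from the red front (40 mm clear gap behind it), 108 mm above the bench. Can be hooked or pushed from above with closed fingers.
- lever_handle: Bystander: grey cast door lever handle 125 mm long, 47 mm high, lying on the bench below the rail. Origin at its underside.
- porcelain_knob: Bystander: white porcelain door knob, 52 mm across and 58 mm high, on the bench below the rail. Origin at its underside.
- hex_driver: Bystander: chrome hex driver with a black grip, 170 mm long, 24 mm thick, on the bench by the left end of the rail. Origin at the underside.

How it is judged:
By the outcome, as a careful person would: the job done as asked, in the order asked, and still so for the second after the job is handed in, with the robot touching nothing.
Of green_1, green_2, green_3, red_1, red_2 only 4 to 5 are there at a start; the rules pass over those that are not, and their reading is None.
At some moment in a run one of green_1, green_2, green_3, red_1, red_2 may be knocked a few centimetres aside while the robot is not near it.
It also fails if it takes over 208 s, if anything falls off the work surface, if the arm or the gripper's body presses on something with over 40 N, if the wrist force passes 120 N, or if a joint passes its speed limit or range.

## Working session

There is one attempt and no reset: what is moved stays moved. The work goes in short steps, Python scripts to look and compute and a tool call to move; the robot and the scene stay as the last step left them, time stands still between calls to the robot, and variables do not carry over. Pictures are saved under pics/ and viewed, at most 15 in all, crops included, and the job is handed in when it is done.

Besides the shell and the picture viewer there is one more tool, called as name(argument=value, ...) on one line, values as JSON. move_arm: Moves the arm, as the interface text tells. Its arguments: {"type":"object","properties":{"motion":{"type":"array","items":{"type":"array","items":{"type":"number"}}},"gripper":{"type":"number"},"grip_force":{"type":"number"}},"required":["motion"]}

```bash
mkdir -p pics; cat > h.py <<'E'
import numpy as np, cv2
from bench import *
from scipy.spatial.transform import Rotation as R
def save(im,n): cv2.imwrite('pics/'+n+'.png',cv2.cvtColor(im,cv2.COLOR_RGB2BGR))
def cam(name):
    m=camera_model(name); K=np.array(m['K'])
    if 'mount' in m:
        o=get_obs(); T=np.eye(4); T[:3,:3]=R.from_rotvec(o['ee_rot']).as_matrix(); T[:3,3]=o['eef_pos']
        M=T@np.array(m['mount']); return K,M[:3,3],M[:3,:3]
    return K,np.array(m['position']),np.array(m['rotation'])
def px2z(c,uv,z):
    K,p,r=c; d=r@np.linalg.inv(K)@np.array([uv[0],uv[1],1.]); return p+d*(z-p[2])/d[2]
def proj(c,X):
    K,p,r=c; q=K@(r.T@(np.array(X)-p)); return q[:2]/q[2]
E
python3 - <<'E'
from h import *
for n in ['scene','side']:
    c=cam(n); print(n,c[1].round(3),c[2].round(2).tolist(),c[0][0,0])
    save(capture(n),n+'0')
    for l in ['green_1','red_1','reject_drawer','peg_rail','reject_cabinet']:
        print(n,l,[(round(d['score'],2),d['box']) for d in outline_of(n,l)])
o=get_obs();print(o['time_s'],o['eef_pos'],o['ee_rot'],o['ft_force'])
E
```

```text
scene [1.286 0.181 1.032] [-1.68, -2.02, 0.7] 376.3688899888454
scene green_1 [(0.86, [347.5, 174.7, 18.6, 22.4]), (0.8, [290.1, 165.1, 18.9, 23.3]), (0.58, [254.4, 180.5, 169.5, 117.0])]
scene red_1 [(0.85, [408.1, 183.4, 24.7, 25.1]), (0.82, [319.8, 168.9, 21.5, 25.2])]
scene reject_drawer [(0.9, [190.4, 146.8, 73.3, 52.4])]
scene peg_rail [(0.6, [254.9, 185.3, 168.6, 112.6])]
scene reject_cabinet [(0.85, [146.2, 152.6, 119.4, 115.1])]
side [-0.251 -0.839  0.884] [-2.0, 0.75, -0.44] 454.8306816624019
side green_1 [(0.82, [305.5, 243.5, 25.1, 33.4]), (0.65, [268.9, 213.0, 19.2, 28.1])]
side red_1 [(0.9, [284.3, 225.9, 28.2, 35.3]), (0.69, [233.9, 185.4, 18.8, 28.2]), (0.37, [360.7, 242.1, 98.1, 87.1])]
side reject_drawer [(0.69, [306.3, 242.2, 27.0, 34.1])]
side peg_rail [(0.91, [290.1, 136.3, 111.9, 102.8])]
side reject_cabinet [(0.82, [361.8, 204.9, 145.7, 124.4])]
0.6 [0.19521819 0.51420199 0.25005697] [5.66837376e-01 3.09001979e+00 1.82450788e-04] [ 0.64747137 -0.08026632 -0.18462697]
```

View pics/scene0.png

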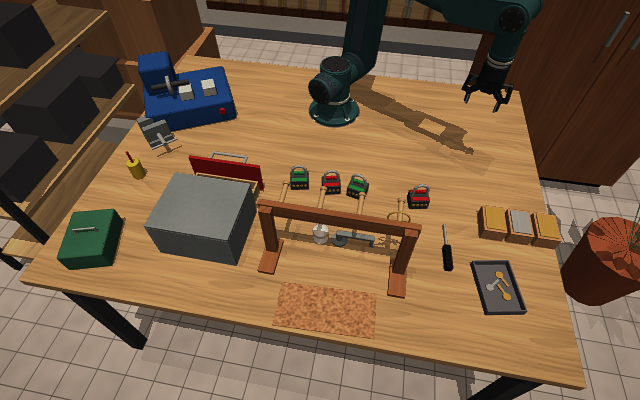

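View pics/side0.png

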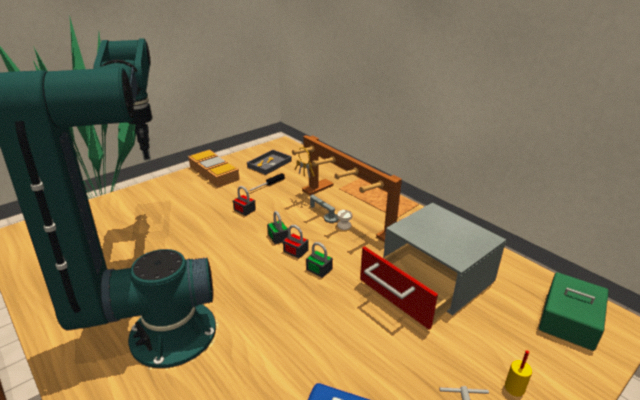

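The pictures show four safes: in the scene view, green at (299,177) and (357,186), red at (331,181) and (418,195). The rail is at (340,230) and the partly open drawer at (225,170). Next I fit poses.

```bash
sed -i "s/return K,np.array(m\['position'\]),np.array(m\['rotation'\])/r=np.array(m['rotation']); return K,np.array(m['position']),(R.from_rotvec(r).as_matrix() if r.size==3 else r)/" h.py
cat >> h.py <<'E'
def boxpts(x0,x1,y0,y1,z0,z1): return np.array([[x,y,z] for x in(x0,x1) for y in(y0,y1) for z in(z0,z1)])
t=np.linspace(0,np.pi,9)
SH=np.array([[s,27.5*np.cos(a),72+27.5*np.sin(a)] for a in t for s in(-4.5,4.5)])/1e3
SH0=np.array([[s,y,.044] for s in(-.0045,.0045) for y in(-.0275,.0275)])
SAFE=[boxpts(-.026,.026,-.032,.032,0,.044),np.vstack([SH,SH0])]
def place(P,x,y,yaw,z=0):
    c,s=np.cos(yaw),np.sin(yaw); return P@np.array([[c,-s,0],[s,c,0],[0,0,1]]).T+[x,y,z]
def sil(c,parts,shape=(400,640),S=1):
    m=np.zeros(shape,np.uint8)
    for P in parts:
        K,p,r=c; q=(P-p)@r@K.T; uv=q[:,:2]/q[:,2:]
        h=cv2.convexHull(uv.astype(np.float32))
        cv2.fillConvexPoly(m,np.round(h*16).astype(np.int32),1,shift=4)
    return m>0
def centroid(m): 
    v,u=np.nonzero(m); return np.array([u.mean(),v.mean()])
E
python3 - <<'E'
from h import *
S=capture('scene');D=capture('side')
a=cv2.resize(S[135:310,135:435],(800,467),interpolation=cv2.INTER_CUBIC); save(a,'cs')
b=cv2.resize(D[125:335,225:515],(800,579),interpolation=cv2.INTER_CUBIC); save(b,'cd')
for n in ['scene','side']:
    c=cam(n)
    for l in ['green_1','red_1']:
        for d in outline_of(n,l):
            if d['score']<.6 or d['box'][2]>40: continue
            X=px2z(c,centroid(d['pixels']),.04); print(n,l,X.round(3),np.hypot(X[0],X[1]).round(3),d['pixels'].sum())
E
```

```text
scene green_1 [0.441 0.153 0.04 ] 0.467 387
scene red_1 [0.452 0.364 0.04 ] 0.58 495
scene red_1 [0.437 0.065 0.04 ] 0.442 367
side green_1 [ 0.425 -0.063  0.04 ] 0.43 618
side red_1 [0.438 0.353 0.04 ] 0.562 503
side red_1 [0.428 0.049 0.04 ] 0.43 591
```

View pics/cs.png

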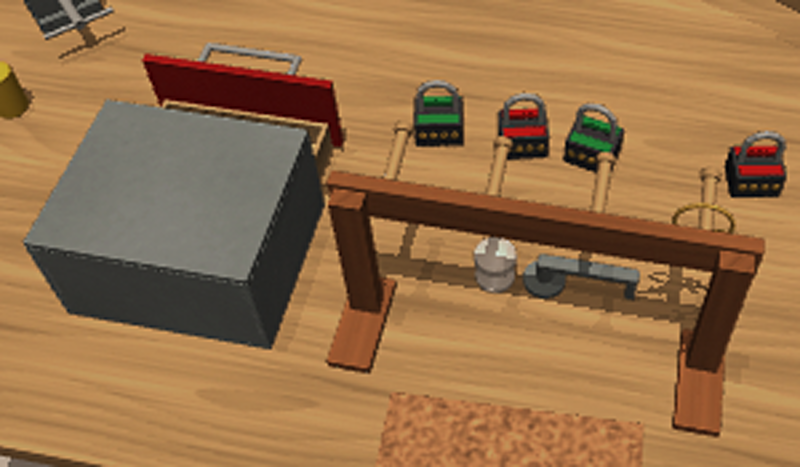

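View pics/cd.png

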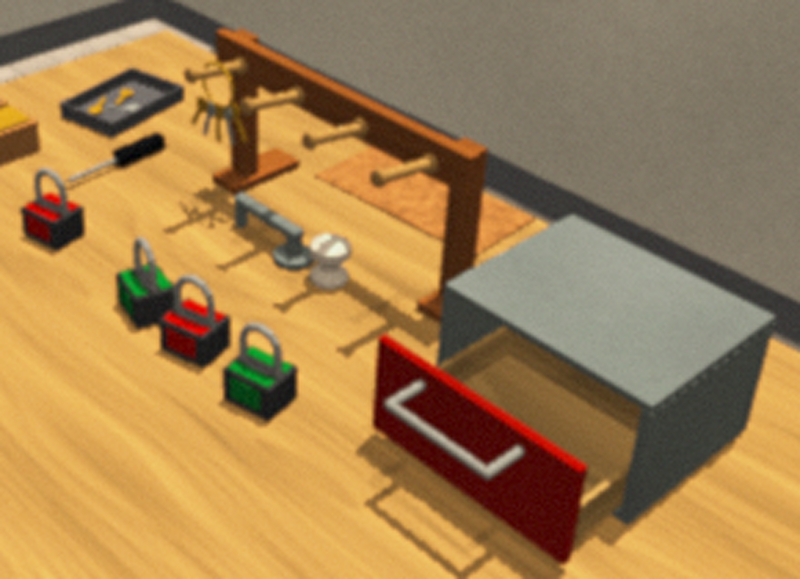

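```bash
cat > fit0.py <<'E'
from h import *
from scipy.optimize import least_squares, minimize
cs,cd=cam('scene'),cam('side')
s=lambda p:np.array(p)/2.6667+135-.3
d=lambda p:np.array(p)/2.7586+[225,125]-.3
def res(P,obs):
    f=lambda v: np.concatenate([(proj(c,place(X[None],*v)[0])-uv) for X,c,uv in obs])
    r=least_squares(f,P,loss='soft_l1'); print(r.x.round(4),'deg',np.degrees(r.x[2]).round(2),'res',r.fun.round(1)); return r.x
z=.148
cab=[((-.105,-.125,z),cs,s((105,100))),((-.105,.125,z),cs,s((310,128))),((.105,.125,z),cs,s((248,280))),((.105,-.125,z),cs,s((27,243))),
((-.105,.125,z),cd,d((447,287))),((.105,.125,z),cd,d((573,213))),((.105,-.125,z),cd,d((773,318))),((-.105,-.125,z),cd,d((650,405)))]
cab=[(np.array(a),b,c) for a,b,c in cab]
C=res([.6,-.3,0],cab)
ys=[-.165,-.055,.055,.165]
S=[(402,130),(503,145),(606,160),(709,175)]; D=[(378,178),(310,141),(248,104),(190,75)]
ob=[(np.array((-.085,y,.206)),cs,s(p)) for y,p in zip(ys,S)]+[(np.array((-.085,y,.206)),cd,d(p)) for y,p in zip(ys,D)]
Rl=res([.7,.1,0],ob)
# drawer front top corners & handle
for c,p,zz,n in [(cs,s((145,56)),.128,'front top -y'),(cs,s((333,84)),.128,'front top +y'),(cd,d((380,340)),.128,'side ft +y'),(cd,d((584,470)),.128,'side ft -y'),(cs,s((205,46)),.108,'h'),(cs,s((297,60)),.108,'h'),(cd,d((388,404)),.108,'h'),(cd,d((490,472)),.108,'h')]:
    X=px2z(c,p,zz); print(n,X.round(3),'in cab',(place((X-[C[0],C[1],0])[None],0,0,-C[2])[0]).round(3))
dets={}
for n,c in [('scene',cs),('side',cd)]:
    capture(n)
    for l in ['green_1','red_1']:
        for q in outline_of(n,l):
            if q['score']<.3 or q['box'][2]>40: continue
            dets.setdefault(n,[]).append((l,px2z(c,centroid(q['pixels']),.045),q['pixels']))
for l,X,m in dets['scene']:
    k=[(np.linalg.norm(X-Y),m2) for l2,Y,m2 in dets.get('side',[]) if l2==l and np.linalg.norm(X-Y)<.05]
    ms=[(cs,m)]+[(cd,b) for _,b in k[:1]]
    def cost(v):
        t=0
        for c,mm in ms:
            q=sil(c,[place(P,*v) for P in SAFE]); t+=1-(q&mm).sum()/(q|mm).sum()
        return t
    best=min((minimize(cost,[X[0]-.008,X[1]-.008,y],method='Nelder-Mead',options=dict(initial_simplex=np.array([[X[0]-.008,X[1]-.008,y]]*4)+np.vstack([np.zeros(3),np.diag([.02,.02,.3])]))) for y in np.radians([-60,-30,0,30,60,90])),key=lambda r:r.fun)
    print(l,len(ms),best.x.round(3),np.degrees(best.x[2]).round(1),round(best.fun,2))
E
python3 fit0.py
```

```text
[ 0.6848 -0.2948 -0.0035] deg -0.2 res [ 0.3 -0.8 -0.7 -0.  -0.3 -0.1 -1.8 -0.3 -1.7 -1.9 -1.3 -0.4  0.5 -1.4
  0.3 -0. ]
[ 0.6956  0.1191 -0.0061] deg -0.35 res [ 0.2 -0.2 -0.2 -0.3 -0.5 -0.2  0.2  0.1  0.3 -0.5 -0.1 -0.7 -0.3  0.3
  0.2 -0.4]
front top -y [ 0.487 -0.414  0.128] in cab [-0.197 -0.12   0.128]
front top +y [ 0.49  -0.168  0.128] in cab [-0.195  0.126  0.128]
side ft +y [ 0.482 -0.178  0.128] in cab [-0.203  0.116  0.128]
side ft -y [ 0.485 -0.42   0.128] in cab [-0.199 -0.126  0.128]
h [ 0.438 -0.358  0.108] in cab [-0.246 -0.064  0.108]
h [ 0.441 -0.233  0.108] in cab [-0.244  0.061  0.108]
h [ 0.437 -0.234  0.108] in cab [-0.248  0.059  0.108]
h [ 0.44  -0.356  0.108] in cab [-0.245 -0.062  0.108]
green_1 2 [ 0.437  0.154 -0.368] -21.1 0.46
green_1 2 [ 0.435 -0.053  0.185] 10.6 0.39
red_1 2 [ 0.445  0.364 -0.016] -0.9 0.32
red_1 2 [0.435 0.061 0.054] 3.1 0.53
red_1 1 [0.651 0.459 1.191] 68.3 0.56
```

move_arm(motion=[[0.4,-0.6,0,0],[0.4,-0.6,0,0],[0.4,-0.6,0,0],[0.4,-0.6,0,0],[0.4,-0.6,0,0],[0.4,-0.6,0,0],[0.4,-0.6,0,0],[0.4,-0.6,0,0],[0,0,0,0],[0,0,0,0]], gripper=0.8, grip_force=60)

```text
time_s: 2.45
eef_pos: [0.4351, 0.1543, 0.25]
ee_rot: [-0.568, -3.089, -0.001]
ft_force: [-0.2, 1.0, -0.6]
finger_gap: 0.077
grip_force: 0.0
```

```bash
cat > wf.py <<'E'
from h import *
import sys
from scipy.optimize import minimize
# fit safes in wrist view; args: label guess_x guess_y guess_yawdeg
def tcp():
    o=get_obs(); y=R.from_rotvec(o['ee_rot']).as_matrix()[:,1]; a=np.degrees(np.arctan2(-y[0],y[1]))
    return np.array(o['eef_pos']),(a+90)%180-90
def fit(l,gx,gy,gz=0,view='wrist'):
    c=cam(view); im=capture(view); L=[q for q in outline_of(view,l) if q['score']>.3]
    def lo(q): return np.linalg.norm(px2z(c,centroid(q['pixels']),gz+.045)[:2]-[gx,gy])
    q=min(L,key=lo); m=q['pixels']; X=px2z(c,centroid(m),gz+.045)
    def cost(v):
        s=sil(c,[place(P,*v,gz) for P in SAFE]); return 1-(s&m).sum()/max(1,(s|m).sum())
    b=min((minimize(cost,[X[0],X[1],y],method='Nelder-Mead',options=dict(initial_simplex=np.array([[X[0],X[1],y]]*4)+np.vstack([np.zeros(3),np.diag([.015,.015,.3])]))) for y in np.radians([-60,-30,0,30,60,90])),key=lambda r:r.fun)
    return b.x,b.fun,im,c,q['score']
if __name__=='__main__':
    l,gx,gy=sys.argv[1],float(sys.argv[2]),float(sys.argv[3])
    b,f,im,c,s=fit(l,gx,gy)
    p,a=tcp(); print(get_obs()['time_s'],'fit',b.round(4),np.degrees(b[2]).round(1),'cost',round(f,2),'score',round(s,2)); 
    d=b[:2]-p[:2]; print('tcp',p.round(4),'yaw',a.round(1),'shares dx,dy',(d/.075).round(2),'dz to .068',((.068-p[2])/.075).round(2),'turn',(((np.degrees(b[2])-a+90)%180-90)/90).round(3))
    e=im.copy()
    for P in SAFE:
        q=np.array([proj(c,X) for X in place(P,*b)],np.float32); cv2.polylines(e,[cv2.convexHull(q).astype(np.int32)],True,(255,255,0),1)
    if len(sys.argv)>4: save(e,sys.argv[4])
E
python3 wf.py green_2 .437 .154 w1
```

```text
2.55 fit [ 0.4366  0.155  -0.2067] -11.8 cost 0.07 score 0.79
tcp [0.4347 0.1552 0.2501] yaw -20.7 shares dx,dy [ 0.03 -0.  ] dz to .068 -2.43 turn 0.098
```

View pics/w1.png

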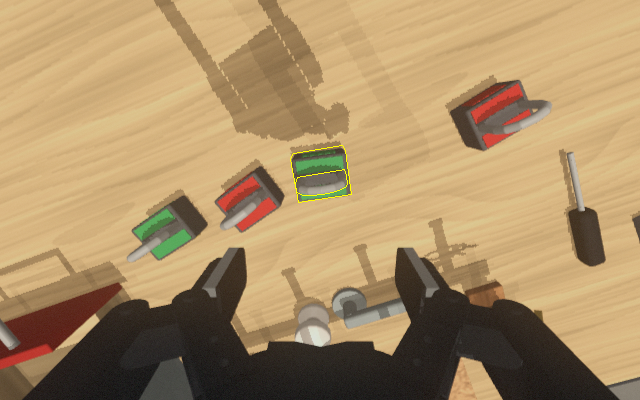

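The wrist fit is tight: green at (320,175), yaw about -12°. Turning and descending.

move_arm(motion=[[0.02,0,-0.3,0.1],[0,0,-0.45,0],[0,0,-0.45,0],[0,0,-0.45,0],[0,0,-0.43,0],[0,0,-0.35,0],[0,0,0,0]])

```text
time_s: 3.42
eef_pos: [0.4342, 0.155, 0.0657]
ee_rot: [-0.318, -3.12, 0.002]
ft_force: [0.7, 0.3, 1.2]
finger_gap: 0.077
grip_force: 0.0
```

move_arm(motion=[[0,0,0,0],[0,0,0,0],[0,0,0,0],[0,0,0,0],[0,0,0,0],[0,0,0,0]], gripper=-1, grip_force=70)

```text
time_s: 4.18
eef_pos: [0.4381, 0.1547, 0.07]
ee_rot: [0.322, 3.121, 0.003]
ft_force: [-0.8, 0.3, 5.5]
finger_gap: 0.0526
grip_force: 74.0
```

move_arm(motion=[[0,0,0.35,0],[0,0,0.5,0],[0,0,0.5,0.06],[0,0.13,0.48,0.066],[0.3,0.13,0,0],[0.4,0,0,0],[0.4,0,0,0],[0.35,0,0,0],[0,0,0,0],[0,0,0,0]])

```text
time_s: 5.42
eef_pos: [0.5447, 0.1736, 0.2042]
ee_rot: [-0.012, -3.139, 0.0]
ft_force: [-0.4, -0.0, -2.3]
finger_gap: 0.0522
grip_force: 74.1
```

```bash
cat > look.py <<'E'
from wf import *
n=sys.argv[1]
S=capture('scene');D=capture('side'); W=capture('wrist')
p,a=tcp(); print(get_obs()['time_s'],p.round(4),a.round(2))
a=cv2.resize(S[150:260,250:440],(400,232),interpolation=cv2.INTER_CUBIC);b=cv2.resize(D[130:246,270:420],(400,309),interpolation=cv2.INTER_CUBIC)
a=cv2.copyMakeBorder(a,0,77,0,0,cv2.BORDER_CONSTANT); save(np.vstack([np.hstack([a,b]),cv2.resize(W,(800,500))[215:]]),n)
for v in ['scene','side']:
    for l in ['green_1','red_1']:
        for q in outline_of(v,l):
            if q['score']>.3 and q['box'][2]<45: print(v,l,round(q['score'],2),px2z(cam(v),centroid(q['pixels']),.04)[:2].round(3))
E
python3 look.py k1
```

```text
5.575 [0.5447 0.1738 0.205 ] -0.43
scene green_1 0.69 [ 0.444 -0.049]
scene green_1 0.57 [0.435 0.173]
scene red_1 0.71 [0.439 0.065]
side green_1 0.97 [0.675 0.342]
side green_1 0.77 [ 0.425 -0.066]
side red_1 0.64 [0.435 0.347]
side red_1 0.57 [0.428 0.048]
```

View pics/k1.png

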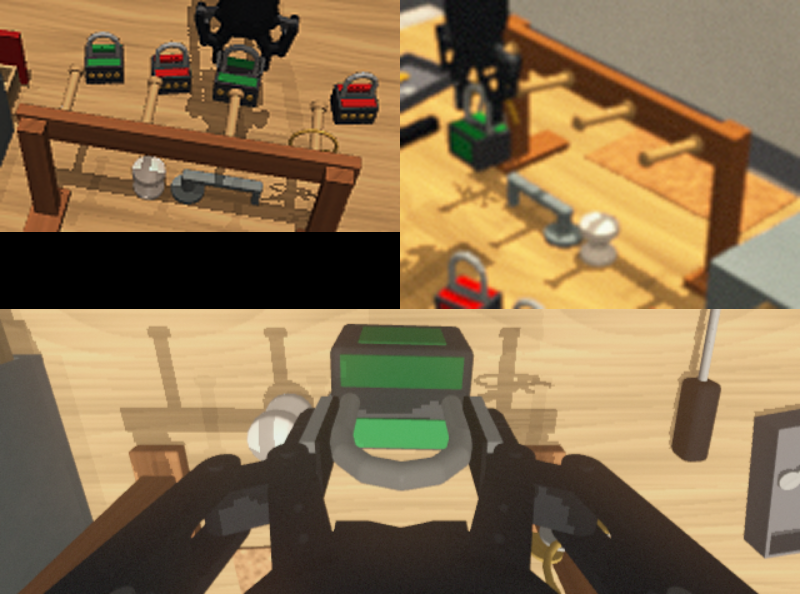

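The safe is held square and in line with peg 3 in the scene crop at (237,90). Advancing.

move_arm(motion=[[0,0,0.03,0],[0.2,0,0,0],[0.2,0,0,0],[0.2,0,0,0],[0.2,0,0,0],[0.2,0,0,0],[0.2,0,0,0],[0.25,0,0,0],[0,0,0,0],[0,0,0,0]])

```text
time_s: 7.02
eef_pos: [0.6542, 0.1736, 0.2066]
ee_rot: [-0.013, -3.14, 0.0]
ft_force: [-0.3, -0.7, -3.5]
finger_gap: 0.0522
grip_force: 74.1
```

move_arm(motion=[[0,0,-0.08,0],[0,0,-0.08,0],[0,0,-0.06,0],[0,0,-0.04,0],[0,0,0,0],[0,0,0,0]])

```text
time_s: 7.78
eef_pos: [0.6543, 0.1737, 0.1881]
ee_rot: [0.012, 3.141, 0.0]
ft_force: [-0.4, 0.1, -3.1]
finger_gap: 0.0525
grip_force: 74.1
```

move_arm(motion=[[0,0,-0.02,0],[0,0,-0.02,0],[0,0,0,0],[0,0,0,0]])

```text
time_s: 8.28
eef_pos: [0.6546, 0.1738, 0.1861]
ee_rot: [0.012, 3.14, 0.001]
ft_force: [-1.6, -0.6, 3.7]
finger_gap: 0.0526
grip_force: 74.4
```

move_arm(motion=[[0,0,0,0],[0,0,0,0],[0,0,0,0],[0,0,0,0]], gripper=0.7)

```text
time_s: 8.78
eef_pos: [0.6542, 0.1737, 0.1846]
ee_rot: [-0.012, -3.141, -0.0]
ft_force: [-1.0, 0.5, 0.9]
finger_gap: 0.0731
grip_force: 0.0
```

move_arm(motion=[[0,0,0.2,0],[0,0,0.3,0],[0,0,0.4,0],[0,0,0.3,0],[-0.4,-0.35,0,0],[-0.5,-0.5,0,0],[-0.5,-0.5,0,0],[-0.5,-0.6,0,0],[-0.5,-0.6,-0.15,0],[-0.5,-0.5,-0.15,0],[0,0,0,0],[0,0,0,0]])

```text
time_s: 10.28
eef_pos: [0.4374, -0.055, 0.2538]
ee_rot: [0.013, 3.139, 0.0]
ft_force: [-0.1, -0.0, 0.4]
finger_gap: 0.0726
grip_force: 0.0
```

```bash
python3 look.py k2; python3 wf.py green_1 .436 -.053
```

```text
10.425 [ 0.4378 -0.0544  0.2532] -0.35
scene green_1 0.8 [ 0.445 -0.05 ]
scene green_1 0.71 [0.541 0.171]
scene red_1 0.97 [0.451 0.365]
side green_1 0.7 [ 0.427 -0.063]
side green_1 0.59 [0.73 0.29]
side red_1 0.8 [0.438 0.352]
side red_1 0.67 [0.428 0.05 ]
10.725 fit [ 0.434  -0.0533  0.2147] 12.3 cost 0.07 score 0.95
tcp [ 0.437  -0.0547  0.2522] yaw -0.4 shares dx,dy [-0.04  0.02] dz to .068 -2.46 turn 0.141
```

View pics/k2.png

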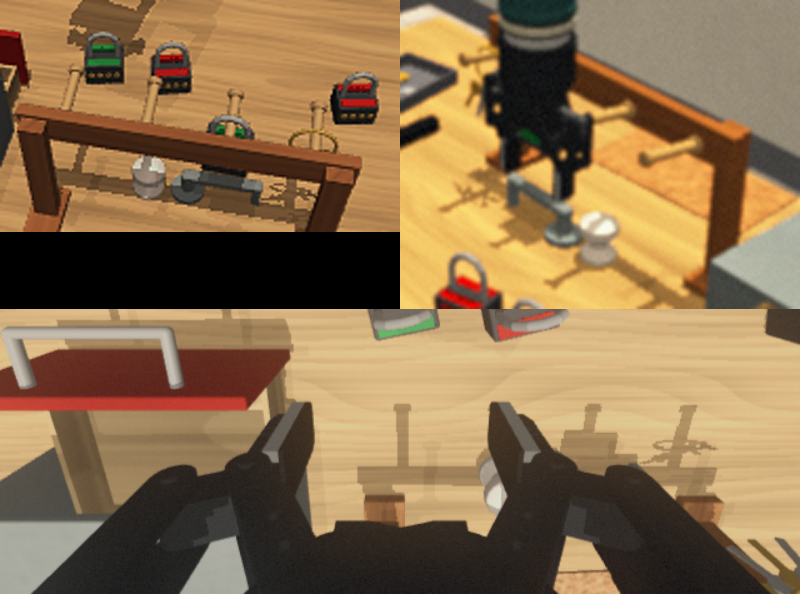

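The first safe hangs on peg 3 (scene crop 231,130). Next is the second green one.

move_arm(motion=[[-0.04,0.02,-0.3,0.07],[0,0,-0.45,0.071],[0,0,-0.45,0],[0,0,-0.45,0],[0,0,-0.45,0],[0,0,-0.36,0],[0,0,0,0]])

```text
time_s: 11.6
eef_pos: [0.4318, -0.0529, 0.0655]
ee_rot: [0.335, -3.118, -0.003]
ft_force: [0.0, -0.4, 0.7]
finger_gap: 0.0726
grip_force: 0.0
```

move_arm(motion=[[0,0,0,0],[0,0,0,0],[0,0,0,0],[0,0,0,0],[0,0,0,0],[0,0,0,0]], gripper=-1)

```text
time_s: 12.35
eef_pos: [0.4351, -0.0537, 0.0696]
ee_rot: [-0.335, 3.12, -0.001]
ft_force: [0.8, 2.1, 6.2]
finger_gap: 0.0526
grip_force: 74.1
```

move_arm(motion=[[0,0,0.35,0],[0,0,0.5,0],[0,0,0.5,-0.07],[0,0.1,0.48,-0.071],[0.3,0,0,0],[0.4,0,0,0],[0.4,0,0,0],[0.4,0,0.02,0],[0,0,0,0],[0,0,0,0]])

```text
time_s: 13.6
eef_pos: [0.5452, -0.046, 0.2052]
ee_rot: [-0.012, -3.138, -0.001]
ft_force: [-0.3, 1.0, -4.0]
finger_gap: 0.0522
grip_force: 74.3
```

```bash
python3 look.py k3
```

```text
13.75 [ 0.5453 -0.046   0.2063] -0.46
scene green_1 0.96 [ 0.434 -0.078]
scene green_1 0.47 [0.562 0.175]
scene red_1 0.67 [0.439 0.063]
scene red_1 0.66 [0.455 0.362]
side green_1 0.74 [0.771 0.314]
side green_1 0.65 [0.68 0.09]
side red_1 0.92 [0.437 0.352]
side red_1 0.59 [0.427 0.048]
```

View pics/k3.png

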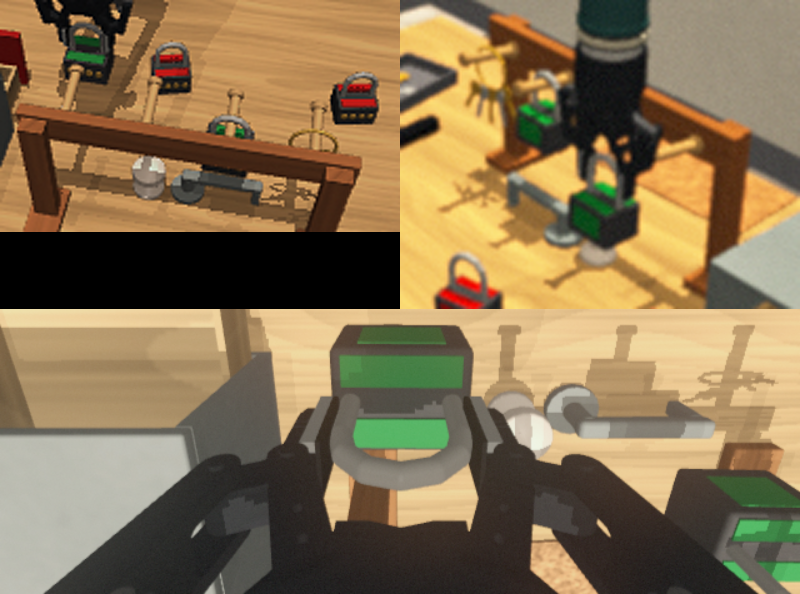

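The first safe hangs in place (side crop 543,110), and the second is in line with peg 1. Advancing 1.43 shares and lowering.

move_arm(motion=[[0,0,0.01,0],[0.2,0,0,0],[0.2,0,0,0],[0.2,0,0,0],[0.2,0,0,0],[0.2,0,0,0],[0.2,0,0,0],[0.23,0,0,0],[0,0,0,0],[0,0,-0.08,0],[0,0,-0.08,0],[0,0,0,0]])

```text
time_s: 15.45
eef_pos: [0.6526, -0.046, 0.1941]
ee_rot: [-0.012, -3.139, -0.001]
ft_force: [-0.0, 0.2, -3.4]
finger_gap: 0.0525
grip_force: 74.3
```

move_arm(motion=[[0,0,-0.06,0],[0,0,-0.04,0],[0,0,-0.03,0],[0,0,0,0],[0,0,0,0]])

```text
time_s: 16.08
eef_pos: [0.6535, -0.046, 0.1858]
ee_rot: [0.012, 3.141, -0.0]
ft_force: [-0.7, -0.4, -2.9]
finger_gap: 0.0523
grip_force: 74.5
```

move_arm(motion=[[0,0,-0.02,0],[0,0,-0.01,0],[0,0,0,0],[0,0,0,0]])

```text
time_s: 16.58
eef_pos: [0.6538, -0.0461, 0.1855]
ee_rot: [0.012, 3.139, -0.001]
ft_force: [-2.0, 0.2, 5.4]
finger_gap: 0.0524
grip_force: 74.8
```

move_arm(motion=[[0,0,0,0],[0,0,0,0],[0,0,0,0],[0,0,0,0]], gripper=0.7)

```text
time_s: 17.08
eef_pos: [0.6535, -0.046, 0.183]
ee_rot: [-0.012, -3.141, -0.0]
ft_force: [-1.0, -0.6, 0.2]
finger_gap: 0.0724
grip_force: 0.0
```

move_arm(motion=[[0,0,0.2,0],[0,0,0.3,0],[0,0,0.4,0],[0,0,0.1,0],[-0.5,0,0,0],[-0.5,-0.3,0,0],[-0.5,-0.5,0,0],[-0.5,-0.6,0,0],[-0.5,-0.6,0,0],[0,-0.6,0,0],[0,-0.7,0,0],[0,0,0,0]])

```text
time_s: 18.58
eef_pos: [0.465, -0.2965, 0.2571]
ee_rot: [-0.02, -3.14, -0.001]
ft_force: [0.1, 0.1, 0.4]
finger_gap: 0.0724
grip_force: 0.0
```

move_arm(motion=[[0,0,0,0],[0,0,0,0]], gripper=-1)

```text
time_s: 18.82
eef_pos: [0.4662, -0.2924, 0.2583]
ee_rot: [0.01, 3.142, 0.001]
ft_force: [0.1, 0.4, 0.3]
finger_gap: 0.0368
grip_force: 0.0
```

```bash
python3 look.py k4; python3 - <<'E'
from h import *
save(capture('wrist'),'w4'); print(get_obs()['finger_gap'])
E
```

```text
18.975 [ 0.4662 -0.2925  0.2585] -0.35
scene green_1 0.76 [0.561 0.173]
scene green_1 0.53 [ 0.563 -0.072]
scene red_1 0.88 [0.453 0.363]
scene red_1 0.6 [0.442 0.015]
side green_1 0.7 [0.773 0.069]
side green_1 0.63 [0.787 0.322]
side red_1 0.96 [0.434 0.006]
side red_1 0.64 [0.432 0.343]
side red_1 0.31 [0.776 0.313]
5.574726843007567e-05
```

View pics/k4.png

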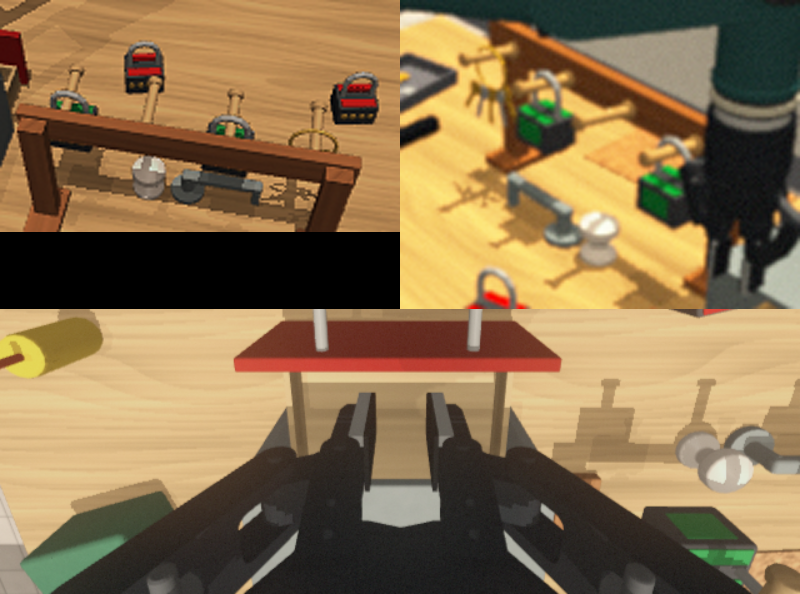

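View pics/w4.png

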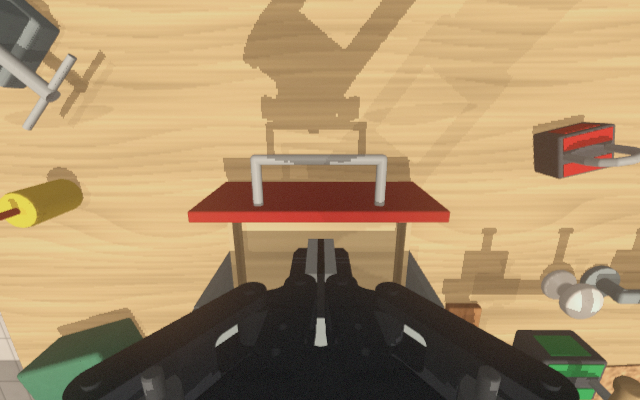

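Both greens hang (side crop 543,110 and 665,185). A red one was knocked to y≈0.01. Handle bar is at wrist pixels (257–385, 159), with the drawer front's top edge at v≈217. Measuring these.

```bash
python3 - <<'E'
from h import *
c=cam('wrist'); print(get_obs()['eef_pos'])
for p,z in [((256,160),.108),((386,160),.108),((190,220),.128),((449,220),.128),((190,212),.128),((258,206),.108)]: print(p,px2z(c,p,z).round(4))
E
```

```text
[ 0.46603614 -0.29325088  0.25835987]
(256, 160) [ 0.4371 -0.3541  0.108 ]
(386, 160) [ 0.4381 -0.231   0.108 ]
(190, 220) [ 0.4897 -0.4156  0.128 ]
(449, 220) [ 0.4915 -0.1732  0.128 ]
(190, 212) [ 0.4817 -0.4145  0.128 ]
(258, 206) [ 0.4832 -0.3556  0.108 ]
```

move_arm(motion=[[-0.05,0,-0.3,0],[0,0,-0.4,0],[0,0,-0.4,0],[0,0,-0.3,0],[0,0,-0.3,0],[0,0,-0.2,0],[0,0,-0.14,0],[0,0,0,0]])

```text
time_s: 20.23
eef_pos: [0.462, -0.2933, 0.1047]
ee_rot: [-0.012, -3.141, -0.001]
ft_force: [-0.3, 0.5, -0.0]
finger_gap: -0.0001
grip_force: 0.0
```

move_arm(motion=[[-0.12,0,0,0],[-0.15,0,0,0],[-0.15,0,0,0],[-0.15,0,0,0],[-0.15,0,0,0],[-0.15,0,0,0],[-0.15,0,0,0],[-0.1,0,0,0],[0,0,0,0]])

```text
time_s: 21.35
eef_pos: [0.3771, -0.2933, 0.1048]
ee_rot: [-0.013, -3.14, -0.001]
ft_force: [-0.5, 0.7, -0.2]
finger_gap: 0.0002
grip_force: 0.0
```

move_arm(motion=[[-0.06,0,0,0],[-0.05,0,0,0],[-0.04,0,0,0],[0,0,0,0]])

```text
time_s: 21.85
eef_pos: [0.3683, -0.2933, 0.105]
ee_rot: [0.012, 3.138, 0.001]
ft_force: [5.6, 0.4, -3.6]
finger_gap: -0.0002
grip_force: 3.1
```

```bash
python3 - <<'E'
from h import *
c=cam('side'); im=capture('side'); o=get_obs(); print(o['ft_force'],o['eef_pos'])
q=outline_of('side','reject_drawer'); print([(d['score'],d['box']) for d in q])
save(cv2.resize(im[180:400,240:540],(800,587),interpolation=cv2.INTER_CUBIC),'d5')
E
```

```text
[ 5.94944116  0.51267169 -4.58826956] [ 0.36824639 -0.29330004  0.10501116]
[(0.95, [337.5, 253.7, 116.2, 94.7]), (0.37, [234.4, 185.0, 19.1, 27.9])]
```

View pics/d5.png

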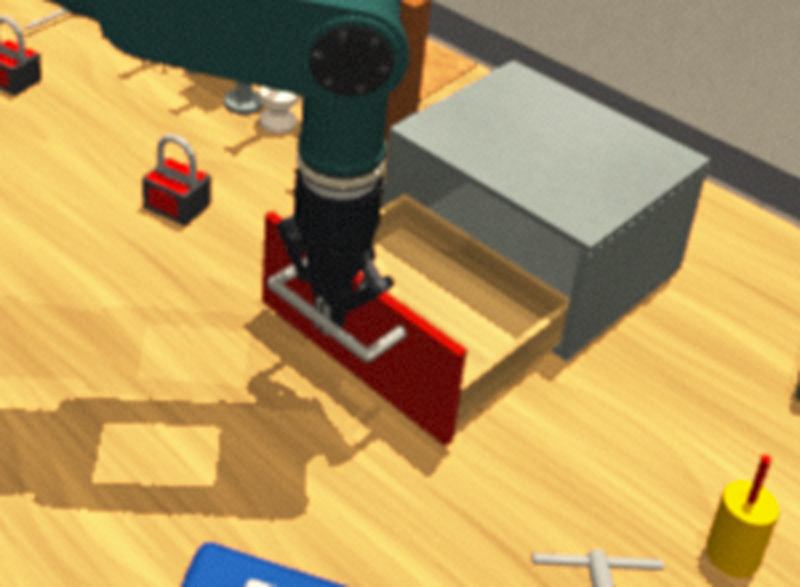

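The drawer is fully out (it resists with 6 N, and the handle is at x≈0.352 as computed). Moving to the red safe that was knocked.

move_arm(motion=[[0.1,0,0,0],[0,0,0.4,0],[0,0,0.5,0],[0,0,0.55,0],[0,0,0.5,0],[0.2,0.5,0,0],[0.2,0.7,0,0],[0.2,0.7,0,0],[0.2,0.7,0,0],[0,0.7,0,0],[0,0.7,0,0],[0,0,0,0]])

```text
time_s: 23.45
eef_pos: [0.4341, 0.0093, 0.2518]
ee_rot: [-0.002, -3.141, -0.0]
ft_force: [-0.1, -0.6, -0.7]
finger_gap: 0.0001
grip_force: 0.0
```

move_arm(motion=[[0,0,0,0],[0,0,0,0]], gripper=0.7)

```text
time_s: 23.7
eef_pos: [0.4345, 0.0052, 0.2514]
ee_rot: [-0.016, -3.141, 0.001]
ft_force: [-0.4, -0.2, 0.9]
finger_gap: 0.0358
grip_force: 0.0
```

```bash
python3 wf.py red_1 .436 .008
```

```text
23.8 fit [ 0.4327 -0.3068  1.4474] 82.9 cost 0.81 score 0.66
tcp [0.4345 0.0052 0.2515] yaw -0.6 shares dx,dy [-0.02 -4.16] dz to .068 -2.45 turn 0.928
```

```bash
python3 wf.py red_2 .436 .008 w6; python3 - <<'E'
from h import *
c=cam('wrist')
for q in outline_of('wrist','red_1'): print(round(q['score'],2),q['box'],px2z(c,centroid(q['pixels']),.045).round(3))
E
```

```text
23.9 fit [0.4417 0.0159 0.2768] 15.9 cost 0.09 score 0.89
tcp [0.4345 0.0055 0.2515] yaw -0.6 shares dx,dy [0.1  0.14] dz to .068 -2.45 turn 0.182
0.89 [298.2, 151.2, 61.5, 55.8] [0.437 0.015 0.045]
```

View pics/w6.png

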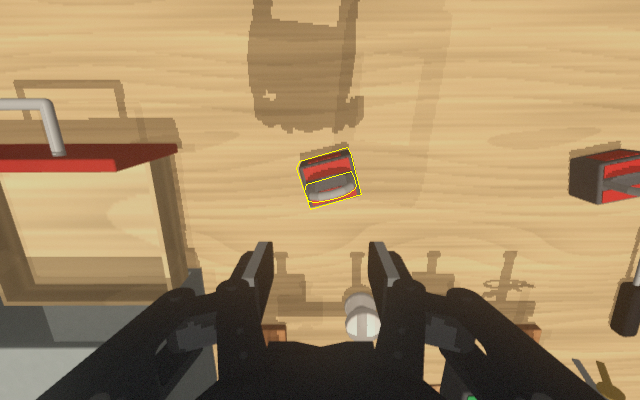

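The fit matches the red safe at (330,178), yaw about 16°. Grasping.

move_arm(motion=[[0.1,0.14,-0.3,0.09],[0,0,-0.45,0.092],[0,0,-0.45,0],[0,0,-0.45,0],[0,0,-0.45,0],[0,0,-0.35,0],[0,0,0,0]])

```text
time_s: 24.82
eef_pos: [0.44, 0.0168, 0.0656]
ee_rot: [0.434, -3.106, -0.002]
ft_force: [-0.5, 0.2, 0.1]
finger_gap: 0.0727
grip_force: 0.0
```

move_arm(motion=[[0,0,0,0],[0,0,0,0],[0,0,0,0],[0,0,0,0],[0,0,0,0],[0,0,0,0]], gripper=-1)

```text
time_s: 25.58
eef_pos: [0.4434, 0.0167, 0.0697]
ee_rot: [-0.435, 3.107, -0.002]
ft_force: [0.4, -1.0, 6.4]
finger_gap: 0.0527
grip_force: 74.2
```

move_arm(motion=[[0,0,0.4,0],[0,0,0.6,0],[0,0,0.6,-0.09],[0,0,0.6,-0.092],[0.1,-0.6,0,0],[0.1,-0.7,0,0],[0.1,-0.75,0,0],[0.1,-0.75,0,0],[0.1,-0.75,0,0],[0.1,-0.75,0,0],[0.09,-0.59,0,0],[0,0,0,0]])

```text
time_s: 27.08
eef_pos: [0.4927, -0.3525, 0.2296]
ee_rot: [-0.019, -3.138, -0.004]
ft_force: [-0.1, 0.3, -4.4]
finger_gap: 0.0524
grip_force: 75.1
```

```bash
python3 - <<'E'
from wf import *
W=capture('wrist');D=capture('side');p,a=tcp(); o=get_obs(); print(o['time_s'],p.round(4),a,o['ft_force'],o['finger_gap'])
save(np.vstack([cv2.resize(W,(480,300)),cv2.resize(D[150:338,220:520],(480,300))]),'w7')
E
```

```text
27.175 [ 0.4931 -0.3494  0.2307] -0.4879269913570994 [-0.18074145  1.28863154 -3.74908948] 0.05231401024840001
```

View pics/w7.png

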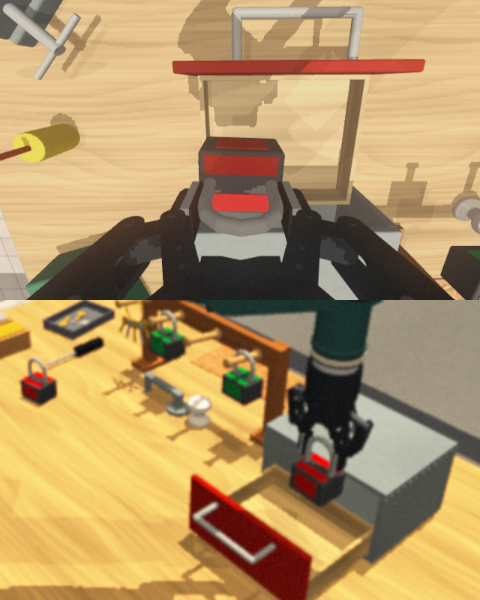

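The safe is square over the far half of the drawer with room to the side wall. Lowering.

move_arm(motion=[[0,0,-0.3,0],[0,0,-0.35,0],[0,0,-0.35,0],[0,0,-0.3,0],[0,0,-0.25,0],[0,0,-0.2,0],[0,0,-0.1,0],[0,0,-0.02,0],[0,0,0,0],[0,0,0,0]])

```text
time_s: 28.42
eef_pos: [0.4941, -0.3502, 0.0935]
ee_rot: [0.012, 3.14, -0.002]
ft_force: [-0.5, -0.1, -3.3]
finger_gap: 0.0526
grip_force: 75.2
```

move_arm(motion=[[0,0,-0.02,0],[0,0,-0.01,0],[0,0,0,0],[0,0,0,0]])

```text
time_s: 28.92
eef_pos: [0.4937, -0.3498, 0.0903]
ee_rot: [-0.012, -3.142, -0.0]
ft_force: [0.4, 0.1, -3.2]
finger_gap: 0.0519
grip_force: 75.2
```

move_arm(motion=[[0,0,-0.02,0],[0,0,-0.015,0],[0,0,-0.01,0],[0,0,0,0],[0,0,0,0]])

```text
time_s: 29.55
eef_pos: [0.4939, -0.3498, 0.0877]
ee_rot: [0.012, 3.141, -0.0]
ft_force: [-2.0, 1.3, 2.9]
finger_gap: 0.0521
grip_force: 75.7
```

move_arm(motion=[[0,0,0,0],[0,0,0,0],[0,0,0,0],[0,0,0,0]], gripper=0.6)

```text
time_s: 30.05
eef_pos: [0.4938, -0.3499, 0.0869]
ee_rot: [0.012, 3.141, -0.0]
ft_force: [0.0, -0.0, -0.2]
finger_gap: 0.0686
grip_force: 0.0
```

move_arm(motion=[[0,0,0.2,0],[0,0,0.4,0],[0,0,0.55,0],[0,0,0.55,0],[0,0,0.46,0],[-0.1,0.7,0,0],[-0.1,0.75,0,0],[-0.1,0.75,0,0],[-0.1,0.75,0,0],[-0.1,0.75,0,0],[-0.1,0.75,0,0],[-0.05,0.75,0,0]])

```text
time_s: 31.55
eef_pos: [0.4445, 0.0419, 0.2506]
ee_rot: [0.013, 3.138, 0.0]
ft_force: [1.6, 0.2, 0.3]
finger_gap: 0.0684
grip_force: 0.0
```

move_arm(motion=[[0,0.75,0,0],[0,0.75,0,0],[0,0.75,0,0],[0,0.75,0,0],[0,0.75,0,0],[0,0.57,0,0],[0,0,0,0],[0,0,0,0]])

```text
time_s: 32.55
eef_pos: [0.445, 0.3638, 0.2496]
ee_rot: [0.012, 3.141, -0.0]
ft_force: [-0.6, -0.1, 0.3]
finger_gap: 0.0682
grip_force: 0.0
```

```bash
python3 wf.py red_1 .445 .364; python3 - <<'E'
from h import *
for v in ['scene','side']:
    capture(v)
    for l in ['green_1','red_1']:
        for q in outline_of(v,l):
            if q['score']>.3 and q['box'][2]<45: print(v,l,round(q['score'],2),q['box'],px2z(cam(v),centroid(q['pixels']),.04)[:2].round(3))
E
```

```text
32.65 fit [0.4426 0.3627 0.2219] 12.7 cost 0.04 score 0.68
tcp [0.4452 0.3631 0.2497] yaw -0.5 shares dx,dy [-0.03 -0.  ] dz to .068 -2.42 turn 0.147
scene green_1 0.68 [345.4, 207.1, 23.3, 23.9] [0.556 0.176]
scene green_1 0.6 [286.2, 198.3, 4.2, 23.4] [ 0.558 -0.058]
scene red_1 0.71 [407.1, 182.1, 21.1, 27.1] [0.454 0.362]
scene red_1 0.5 [199.5, 160.3, 28.1, 17.1] [ 0.466 -0.363]
scene red_1 0.47 [271.8, 192.6, 24.3, 29.0] [ 0.568 -0.073]
side green_1 0.67 [313.4, 157.3, 21.5, 29.6] [0.779 0.314]
side green_1 0.65 [359.7, 183.0, 24.8, 34.7] [0.781 0.064]
side red_1 0.76 [397.2, 281.6, 34.8, 40.9] [ 0.517 -0.34 ]
side red_1 0.68 [232.0, 186.2, 19.5, 29.1] [0.437 0.35 ]
```

All consistent. Grasping the second red safe (yaw about 12.7°).

move_arm(motion=[[-0.03,0,-0.3,0.07],[0,0,-0.45,0.077],[0,0,-0.45,0],[0,0,-0.45,0],[0,0,-0.42,0],[0,0,-0.35,0],[0,0,0,0]], gripper=0.75)

```text
time_s: 33.83
eef_pos: [0.4411, 0.3628, 0.0647]
ee_rot: [0.349, -3.117, 0.004]
ft_force: [-0.2, -0.6, 0.0]
finger_gap: 0.0746
grip_force: 0.0
```

move_arm(motion=[[0,0,0,0],[0,0,0,0],[0,0,0,0],[0,0,0,0],[0,0,0,0],[0,0,0,0]], gripper=-1)

```text
time_s: 34.58
eef_pos: [0.444, 0.3648, 0.0696]
ee_rot: [-0.349, 3.118, 0.003]
ft_force: [0.8, -2.5, 5.3]
finger_gap: 0.0524
grip_force: 74.2
```

move_arm(motion=[[0,0,0.4,0],[0,0,0.6,0],[0,0,0.6,-0.07],[0,0,0.6,-0.077],[0,-0.6,0,0],[0,-0.7,0,0],[0,-0.75,0,0],[0,-0.75,0,0],[0,-0.75,0,0],[0.1,-0.75,0,0],[0.1,-0.75,0,0],[0.1,-0.75,0,0]])

```text
time_s: 36.08
eef_pos: [0.4645, -0.0721, 0.2312]
ee_rot: [-0.012, -3.14, -0.002]
ft_force: [1.6, 0.6, -3.9]
finger_gap: 0.0523
grip_force: 74.7
```

move_arm(motion=[[0.2,-0.6,0,0],[0.18,-0.6,0,0],[0,-0.6,0,0],[0,-0.46,0,0],[0,0,0,0],[0,0,-0.3,0],[0,0,-0.35,0],[0,0,-0.35,0],[0,0,-0.3,0],[0,0,-0.25,0],[0,0,-0.2,0],[0,0,0,0]])

```text
time_s: 37.58
eef_pos: [0.4929, -0.2395, 0.0995]
ee_rot: [-0.012, -3.139, -0.003]
ft_force: [-0.7, 0.2, -3.9]
finger_gap: 0.0525
grip_force: 74.9
```

move_arm(motion=[[0,0,-0.08,0],[0,0,-0.04,0],[0,0,-0.03,0],[0,0,0,0],[0,0,0,0]])

```text
time_s: 38.2
eef_pos: [0.4938, -0.2404, 0.0901]
ee_rot: [0.012, 3.141, -0.0]
ft_force: [-0.7, -0.5, -4.3]
finger_gap: 0.0523
grip_force: 74.9
```

move_arm(motion=[[0,0,-0.02,0],[0,0,-0.015,0],[0,0,-0.01,0],[0,0,0,0],[0,0,0,0]])

```text
time_s: 38.83
eef_pos: [0.4942, -0.2404, 0.0876]
ee_rot: [0.012, 3.14, -0.001]
ft_force: [-1.3, 0.7, 4.4]
finger_gap: 0.0524
grip_force: 75.7
```

move_arm(motion=[[0,0,0,0],[0,0,0,0],[0,0,0,0],[0,0,0,0]], gripper=0.6)

```text
time_s: 39.33
eef_pos: [0.4937, -0.2403, 0.0863]
ee_rot: [-0.012, -3.141, -0.0]
ft_force: [-0.9, -0.2, 0.4]
finger_gap: 0.0682
grip_force: 0.0
```

move_arm(motion=[[0,0,0.2,0],[0,0,0.4,0],[0,0,0.55,0],[0,0,0.5,0],[0,0,0.46,0],[-0.5,-0.1,0,0],[-0.5,-0.15,0,0],[-0.5,-0.15,0,0],[-0.5,-0.15,0,0],[-0.45,-0.15,0,0],[0,0,0,0]])

```text
time_s: 40.7
eef_pos: [0.3086, -0.2935, 0.2463]
ee_rot: [0.018, 3.14, -0.003]
ft_force: [0.2, 0.1, -0.4]
finger_gap: 0.0686
grip_force: 0.0
```

move_arm(motion=[[0,0,0,0],[0,0,0,0],[0,0,0,0],[0,0,0,0]], gripper=-1)

```text
time_s: 41.2
eef_pos: [0.3104, -0.2926, 0.2446]
ee_rot: [-0.011, -3.141, -0.001]
ft_force: [0.2, 0.2, -0.5]
finger_gap: 0.0004
grip_force: 0.0
```

```bash
python3 - <<'E'
from wf import *
W=capture('wrist');D=capture('side');p,a=tcp(); o=get_obs(); print(o['time_s'],p.round(4),a,o['ft_force'],o['finger_gap'])
save(np.vstack([cv2.resize(W,(480,300)),cv2.resize(D[150:338,220:520],(480,300))]),'w8')
for l in ['red_1']:
  for q in outline_of('side',l): print(q['score'],q['box'])
E
```

```text
41.3 [ 0.3102 -0.2927  0.2446] -0.4147956068815972 [ 0.04893302  0.60129975 -0.97493859] 0.00012261231702331946
0.75 [402.5, 283.0, 28.5, 38.8]
0.67 [336.5, 253.3, 118.2, 94.4]
0.66 [369.9, 257.4, 21.5, 34.1]
```

View pics/w8.png

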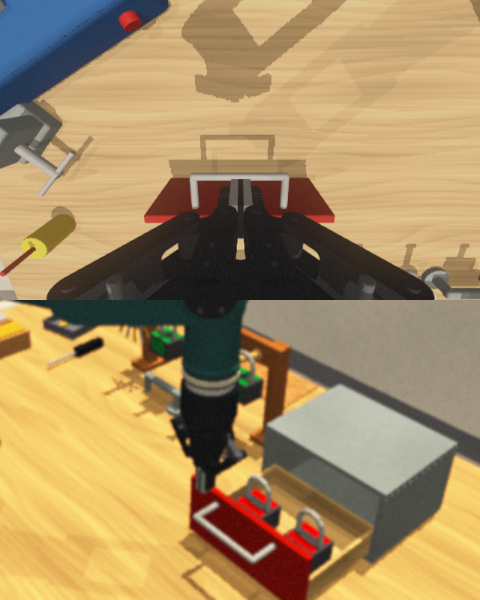

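Both reds stand upright in the drawer (side crop 260,495 and 310,535). Lowering in front of the handle, then pushing gently.

move_arm(motion=[[0,0,-0.4,0],[0,0,-0.45,0],[0,0,-0.45,0],[0,0,-0.36,0],[0,0,-0.2,0],[0,0,0,0],[0.15,0,0,0],[0.15,0,0,0],[0.1,0,0,0],[0.1,0,0,0],[0.12,0,0,0],[0.13,0,0,0]])

```text
time_s: 42.85
eef_pos: [0.3667, -0.2929, 0.1053]
ee_rot: [-0.012, -3.141, 0.0]
ft_force: [-2.2, -0.6, 0.4]
finger_gap: -0.0
grip_force: 0.9
```

move_arm(motion=[[0.14,0,0,0],[0.15,0,0,0],[0.15,0,0,0],[0.15,0,0,0],[0.15,0,0,0],[0.15,0,0,0],[0.15,0,0,0],[0.15,0,0,0],[0.15,0,0,0],[0.12,0,0,0],[0.1,0,0,0],[0,0,0,0]])

```text
time_s: 44.35
eef_pos: [0.4841, -0.2924, 0.1054]
ee_rot: [0.011, 3.14, 0.001]
ft_force: [-0.8, -0.1, -0.4]
finger_gap: 0.0001
grip_force: 0.0
```

move_arm(motion=[[0.1,0,0,0],[0.08,0,0,0],[0.06,0,0,0],[0.04,0,0,0],[0.03,0,0,0],[0,0,0,0]])

```text
time_s: 45.1
eef_pos: [0.5065, -0.2927, 0.1052]
ee_rot: [0.012, 3.142, 0.0]
ft_force: [-1.1, 1.1, 0.1]
finger_gap: -0.0003
grip_force: 0.6
```

move_arm(motion=[[0.03,0,0,0],[0.03,0,0,0],[0.03,0,0,0],[0,0,0,0]])

```text
time_s: 45.6
eef_pos: [0.507, -0.2926, 0.1052]
ee_rot: [-0.014, -3.126, -0.003]
ft_force: [-20.2, 2.3, 9.1]
finger_gap: 0.0
grip_force: 10.0
```

The hard stop is reached: the handle travelled 0.171 m, so the drawer is shut. Backing off and checking.

move_arm(motion=[[-0.2,0,0,0],[-0.4,0,0,0],[-0.4,0,0.1,0],[-0.2,0,0.5,0],[0,0,0.6,0],[0,0,0.6,0],[-0.3,0,0.3,0],[-0.3,0,0,0],[0,0,0,0]])

```text
time_s: 46.72
eef_pos: [0.3779, -0.2931, 0.2637]
ee_rot: [0.014, 3.139, -0.003]
ft_force: [-0.0, -0.2, 0.1]
finger_gap: -0.0
grip_force: 0.0
```

```bash
python3 - <<'E'
from h import *
S=capture('scene');D=capture('side');o=get_obs();print(o['time_s'],o['eef_pos'],o['ft_force'])
save(np.vstack([cv2.resize(S[130:260,140:440],(690,299)),cv2.resize(D[130:330,225:525],(450,300))[:,:] if 0 else cv2.copyMakeBorder(cv2.resize(D[130:330,225:525],(450,300)),0,0,0,240,cv2.BORDER_CONSTANT)]),'fin')
E
```

```text
46.825 [ 0.37861892 -0.29287356  0.26268354] [-0.37043829  0.83794345  0.33619252]
```

View pics/fin.png

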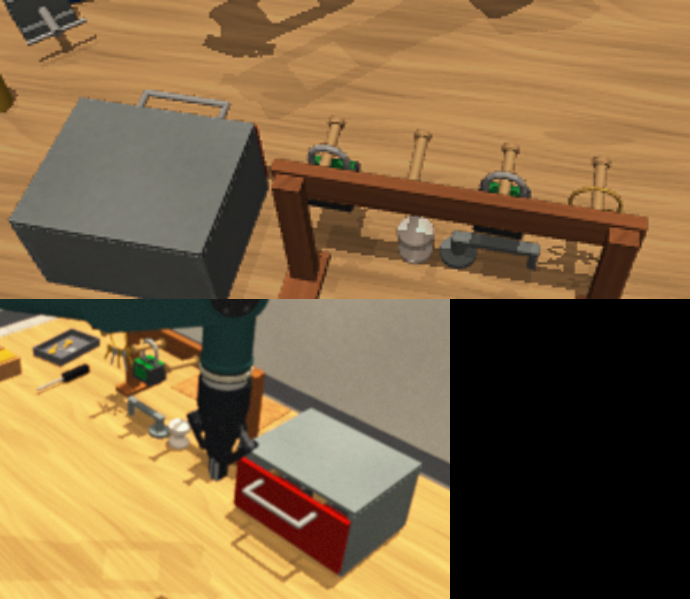

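Both greens hang on their pegs (scene 333,165 and 503,190), the drawer is shut, and the bystander items have not moved.

```bash
python3 -c "
from bench import sign_off; print(sign_off())"
```

```text
the job is handed in; nothing more can be done
None
```

I hung both green-tagged key safes on pegs 1 and 3, stood both red-tagged ones upright in the reject drawer, pushed the drawer fully shut, and signed the job off at about 47 s with the bystander items untouched.

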